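# Lid the clamped box, then hold the spring jaw open at the mark

## Robot

A 6-joint arm with a two-finger parallel gripper is mounted at the origin on the work surface. World frame = base frame: x ahead of the robot, y to its left, z up, the work surface at z = 0. Lengths are in m, angles in rad, forces in N, time in s.
With the tool pointing down it reaches from about 0.225 to 0.725 m from the base axis. Payload 3.1 kg.
Tool frame: the origin (TCP) lies between the finger pads; the fingertips stand 11 mm ahead of it and the grasp point (between the pads) lies 8 mm behind it; z points along the fingers, y is the line along which they close (so a half turn about z gives the same grasp; the last joint's range is limited). The gripper opens to 85 mm and grips with 20 to 120 N. Pads are 22 mm wide; open, the fingers measure 114 mm over their backs; the gripper's body (76 mm by 85 mm) begins 54 mm behind the grasp point. The pads swing forward as they close: fully open they stand 13 mm farther back than shut.
Start: joints at [1.163, 0.048, 0.099, 1.622, 0, 1.443], TCP at [0.145, 0.505, 0.242] pointing down, gripper open.
Joint ranges: [-2.91, 2.91], [-0.99, 1.94], [-1.21, 1.42], [-2.12, 2.29], [-1.49, 1.47], [-3.14, 3.14]. Speed limits (rad/s): [2.79, 2.79, 3.14, 3.14, 3.14, 3.14].

## Interface

Orientations are given as a unit quaternion [x, y, z, w].
In Python, from station import readout, eyes, sign_off, search_frame, outline_of gives the robot as it stands.
- The arm moves only by the shell command python3 -m handwheel 'ROWS' [OPENING] [FORCE]. ROWS is JSON, a list of rows, each an object of numbers: "tx", "ty", "tz": the shift along the world's x, y, z as a fraction of full scale; "rx", "ry", "rz": the turn, a rotation vector about the world's x, y, z as a fraction of full scale. In form: [{"tx": .., "ty": .., "tz": .., "rx": .., "ry": .., "rz": ..}, ...]. A call has 1 to 5 rows; each row is the pose to reach, as a shift and turn from the pose commanded when the call began; what a row does not reach only later rows make up. Full scale, the value 1, is 80 cm for a shift and 90 degrees for a turn. A row lasts 1/8 s, in which the tool goes at most 62.5 mm and 10.7 degrees, less where a joint would pass 70% of its speed; a pose out of reach is approached as far as the arm can. A call with a number of a shift or a turn outside -1 to 1 is refused whole. A call with a gripper value outside its range is refused whole. OPENING is the opening, from 0 (shut) to 1 (fully open), set as the call begins (- or left out, the last holds). The fingers move at their own pace and stop on an object; FORCE is the grip in N (left out, the last holds). Time passes only in rows, so rows that repeat a pose let the fingers close. It gives the time, the measured TCP pose, the force, the opening and the grip force at its end, in the units of the state.
- readout.read_state(): the state, without advancing time (a new reading comes with each control period).
- eyes.get_image(name): name is "scene" or "top" or "wrist"; returns a dict with "img" (480x640x3 uint8, red, green, blue), "z_map" (480x640 float32, m along the optical axis (not along the pixel's ray), 0 where there is no reading), "fx", "fy", "cx", "cy" (pixels), "k1" (the pictures are not rectified: a ray, as slopes to the right and down, at radius r is drawn at 1 + k1 r^2 times it, then the intrinsics apply), "pose" (4x4, takes a point from camera to world coordinates); the wrist camera has in their place "tool_from_camera" (4x4, takes a point from camera to tool coordinates, whose origin is the TCP and whose axes are the flange's). Camera axes: x right, y down, z forward; pixel columns grow to the right and rows downward; lengths in m; the calibration is good to about 2 mm. A picture is of the moment at which its call begins: read the wrist's pose just before it.
- sign_off(): hands the job in; it is judged then, once.
Trained networks look in a picture, given as the dict that the camera call returned (one of the last four; its "shot" number tells which), for a name from the list of things; names that differ only in an ending like _2 or _b are one class to them, and where a whole thing is asked for, a point or a joint stands for the part that bears it (a point fixed in the world has none). Each returns a list of dicts, best first, with "score" (0 to 1); they miss things now and then, are a little off and sometimes report something else, mostly with a low value. They report only what shows in the picture. A call takes as long as a camera call. They do not tell look-alikes from the thing itself.
- search_frame(picture, target): "bbox" ([centre column, centre row, width, height] in pixels, round what is visible of it).
- outline_of(picture, target): "mask" (480x640 bool, what is visible of it) and "bbox" ([centre column, centre row, width, height] in pixels, round what is visible of it).
The state is a dict: "clock": time; "joint_pos": joint angles; "joint_velocities": joint speeds; "joint_torque": joint torques, N m; "tool_pos": TCP position; "eef_rot": TCP orientation; "force": force on the tool from outside, world axes, zero at the start; "moment": the same for the moment, N m; "opening": finger opening in m; "gripper_force": force on a finger pad.
Only numpy, scipy, OpenCV 4.12 (cv2) and the standard library are available. Lean on these libraries where they do the work, as an engineer would, in place of code of your own. Each camera call takes 0.05 s, during which the arm holds its last target. There are 200 camera calls.

## Task

One of the two turned wooden boxes stands in the spring clamp: put the lid of the same wood on it so that it sits fully down, and let go of it. Then take the clamp's black crossbar handle, draw the spring jaw back until its yellow pointer is level with the red marker, and finish while still holding it there, because it springs shut when released. Leave the other box and its lid, the bowl, the timer and the gouge where they are.

Things in the scene. Friction and masses are not known exactly. Their poses are not given: they have to be found in the camera images.
- clamp: spring clamp fixed to the bench: plywood base 260 x 140 x 12 mm. Origin on the bench under the slide's axis; x along the base, y across, z up. The jaw is drawn open along the clamp's own -x. At +x a wooden V stop (top 46 mm above the bench) backs the box; at x = -90 to -50 mm a grey spring barrel, 32 mm across, top 52 mm above the bench, guides the rod.
- nest (a point): centre of the box's place in the clamp, between the jaw and the V stop, on top of the base (12 mm above the bench); axes as the clamp's. The box in the clamp stands here with its rim 72 mm above the bench.
- jaw (a joint): travel of the spring slide (blue jaw, steel rod, black handle, yellow pointer move as one): 0 m shut, up to 0.070 m drawn open along the clamp's -x. A spring pulls it shut: about 4 N at 0, rising 1.2 N per 10 mm.
- handle (a point): middle of the black crossbar handle: a level round bar 16 mm in diameter, 70 mm long, along the clamp's y, its axis 80 mm above the bench. A post (10 mm along x, 16 mm along y) joins it to the steel rod, whose top is 42 mm above the bench. Pinch it from above, fingers closing along the clamp's x; 37 mm are free between bar and barrel when shut. Moves with the jaw.
- pointer (a point): tip of the yellow pointer, a bar 6 mm wide sticking out sideways (clamp's -y) from the blue jaw, 22 mm above the bench. Moves with the jaw.
- marker: red marker, an upright plate 6 mm thick along x, 16 mm wide, 24 mm high, fixed on the edge of the base beside the pointer's path. Origin: centre of its underside; axes parallel to the clamp's. The pointer is level with it when both have the same x along the clamp. It stands 30 to 55 mm from the shut pointer, towards the handle.
- stand: round wooden disc, 100 mm across, 12 mm thick, fixed on the bench, on which the other box stands. Origin: centre of the underside.
- box_dark: turned dark brown wooden box, a round open pot, outside diameter 66 mm, height 60 mm, bore diameter 56 mm, 120 g. Origin: centre of the underside, z up. It stands either in the clamp's nest or on the round stand.
- box_pale: turned pale wooden box, a round open pot, outside diameter 66 mm, height 60 mm, bore diameter 56 mm, 120 g. Origin: centre of the underside, z up. It stands either in the clamp's nest or on the round stand.
- lid_dark: turned dark brown wooden lid, 60 g, lying knob up on the bench. Origin: centre of the underside, z up. Spigot 50 mm across from 0 to 8 mm up, rim 68 mm across from 8 to 14 mm, knob to grip 20 mm across from 14 to 40 mm. Fitted, the spigot is in the bore, the rim rests on the box's edge and the origin is 52 mm above the box's origin.
- lid_pale: turned pale wooden lid, 60 g, lying knob up on the bench. Origin: centre of the underside, z up. Spigot 50 mm across from 0 to 8 mm up, rim 68 mm across from 8 to 14 mm, knob to grip 20 mm across from 14 to 40 mm. Fitted, the spigot is in the bore, the rim rests on the box's edge and the origin is 52 mm above the box's origin.
- bowl: wooden bowl, 116 mm across, 50 mm high, a bystander. Origin: centre of the underside.
- timer: white workshop timer, 35 x 75 x 50 mm high, standing, a bystander. Origin: centre of the underside.
- gouge: turning gouge with a wooden handle and steel blade, 250 mm long along its x, 27 mm high, lying on the bench, a bystander. Origin: under its ferrule, near the middle.
Mind the look-alikes: they are no part of the job. Leave any blue look-alike of the lid_dark alone. Leave any blue look-alike of the box_dark alone.

How it is judged:
By the outcome, as a careful person would: the job done as asked, in the order asked, and still so for the second after the job is handed in, while the arm keeps its last pose, push and grip.
It also fails if it takes over 48 s, if anything falls off the work surface, if the arm or the gripper's body presses on something with over 40 N, if the wrist force passes 120 N, or if a joint passes its speed limit or range.

## Working session

There is one attempt and no reset: what is moved stays moved. The work goes in short steps, Python scripts to look and compute and a shell command to move; the robot and the scene stay as the last step left them, time stands still between calls to the robot, and variables do not carry over. Pictures are saved under pics/ and viewed, at most 10 in all, crops included, and the job is handed in when it is done.

```bash
mkdir -p pics; cat > h.py <<'E'
import numpy as np, cv2
from scipy.spatial.transform import Rotation as R
from station import readout, eyes, sign_off, search_frame, outline_of
def shot(n):
    s=readout.read_state(); p=eyes.get_image(n)
    if n=='wrist':
        T=np.eye(4);T[:3,:3]=R.from_quat(s['eef_rot']).as_matrix();T[:3,3]=s['tool_pos']
        p['pose']=T@np.array(p['tool_from_camera'])
    p['pose']=np.array(p['pose']); return p
def save(p,f,c=None):
    im=p['img'][:,:,::-1]
    if c: im=cv2.resize(im[c[1]:c[3],c[0]:c[2]],None,fx=c[4],fy=c[4],interpolation=cv2.INTER_CUBIC)
    cv2.imwrite('pics/'+f,im)
def slopes(p,uv):
    uv=np.atleast_2d(np.array(uv,float)); d=np.c_[(uv[:,0]-p['cx'])/p['fx'],(uv[:,1]-p['cy'])/p['fy']]
    s=d.copy()
    for _ in range(20): s=d/(1+p['k1']*(s**2).sum(1,keepdims=True))
    return s
def cloud(p,m):
    v,u=np.nonzero(m&(p['z_map']>0)); z=p['z_map'][v,u]; s=slopes(p,np.c_[u,v])
    return np.c_[s*z[:,None],z]@p['pose'][:3,:3].T+p['pose'][:3,3], p['img'][v,u]
def onplane(p,uv,z):
    d=np.c_[slopes(p,uv),np.ones(len(np.atleast_2d(uv)))]@p['pose'][:3,:3].T; o=p['pose'][:3,3]
    return o+d*((z-o[2])/d[:,2])[:,None]
def pix(p,X):
    c=(np.atleast_2d(X)-p['pose'][:3,3])@p['pose'][:3,:3]; s=c[:,:2]/c[:,2:]
    s=s*(1+p['k1']*(s**2).sum(1,keepdims=True)); return s*[p['fx'],p['fy']]+[p['cx'],p['cy']]
E
cat > a.py <<'E'
from h import *
np.set_printoptions(precision=4,suppress=True)
print(readout.read_state())
for n in ['top','scene']:
    p=shot(n); save(p,n+'1.png'); print(n,p['pose'][:3,3])
    for t in ['clamp','jaw','handle','pointer','marker','stand','box_dark','box_pale','lid_dark','lid_pale','bowl','timer','gouge']:
        for o in outline_of(p,t)[:3]:
            c,rgb=cloud(p,o['mask'])
            if len(c): 
                zt=np.percentile(c[:,2],97); q=c[c[:,2]>zt-.006]
                print(t,round(o['score'],2),np.round(o['bbox']),'med',np.median(c,0),'top',zt,(q.max(0)+q.min(0))[:2]/2,np.median(rgb,0))
E
python3 a.py
```

```text
{'clock': 0.0, 'joint_pos': array([1.1632, 0.0487, 0.0976, 1.622 , 0.    , 1.443 ]), 'joint_velocities': array([ 0.0005, -0.0003,  0.0003,  0.0007, -0.0001,  0.    ]), 'joint_torque': array([  0.0014, -33.8787,  32.0013,   0.0204,   0.    ,   0.    ]), 'tool_pos': array([0.1448, 0.504 , 0.2411]), 'eef_rot': array([ 0.1395,  0.9902, -0.0012, -0.0003]), 'force': array([-0.6224, -0.3209, -0.35  ]), 'moment': array([-0.0177,  0.0562, -0.0175]), 'gripper_force': 0.0, 'opening': 0.08550188822946891}
top [ 0.4279 -0.008   1.2809]
clamp 0.77 [257. 261. 115.  66.] med [0.4751 0.0988 0.0124] top 0.08348848244781655 [ 0.4741 -0.0103] [214. 193. 147.]
jaw 0.79 [275. 265.  74.  32.] med [0.4778 0.0961 0.0471] top 0.089208422328093 [ 0.4739 -0.0104] [ 99.  94. 136.]
handle 0.72 [273. 259.  80.  43.] med [0.4793 0.1004 0.0465] top 0.08918863204527099 [ 0.4741 -0.0111] [101.  95. 133.]
pointer 0.89 [275. 257.  81.  44.] med [0.4798 0.0941 0.0428] top 0.08880661204230807 [ 0.4741 -0.0104] [146. 139. 134.]
pointer 0.56 [257. 260. 110.  64.] med [0.4752 0.0979 0.0124] top 0.08333886195986362 [ 0.4741 -
[... 2966 characters left out ...]
 med [ 0.5022 -0.3854  0.0126] top 0.038628719951546604 [ 0.4978 -0.3887] [117.  84.  59.]
lid_pale 0.83 [283. 203.  27.  22.] med [ 0.5078 -0.235   0.0124] top 0.03886229797997753 [ 0.5035 -0.2395] [207. 182. 137.]
lid_pale 0.37 [422. 289.  42.  43.] med [0.4789 0.1921 0.0539] top 0.07160116049841776 [0.4853 0.1967] [150. 119.  84.]
lid_pale 0.22 [199. 208.  46.  33.] med [ 0.6829 -0.362   0.03  ] top 0.0489852224324912 [ 0.6889 -0.3392] [154. 106.  71.]
bowl 0.58 [203. 207.  47.  34.] med [ 0.6826 -0.3623  0.0303] top 0.049054192524011275 [ 0.6889 -0.3392] [154. 106.  71.]
timer 0.9 [408. 393.  46.  52.] med [0.6646 0.3292 0.0459] top 0.05031724255619585 [0.6548 0.3243] [205.  190.5 171.5]
```

View pics/top1.png

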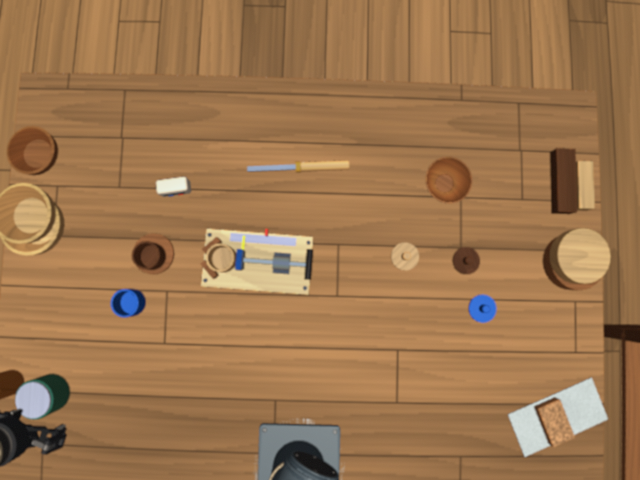

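View pics/scene1.png

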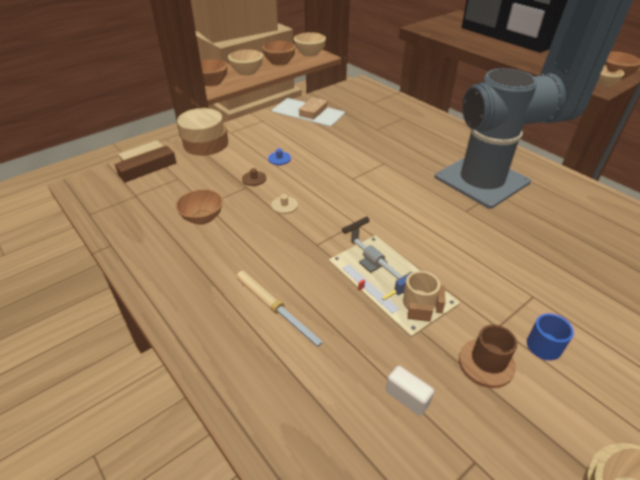

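```bash
python3 -m handwheel '[{"tx":0.03,"ty":-0.06,"rz":0.04},{"tx":0.06,"ty":-0.12,"rz":0.09},{"tx":0.09,"ty":-0.18,"rz":0.144},{"tx":0.12,"ty":-0.24,"rz":0.144},{"tx":0.15,"ty":-0.31,"rz":0.144}]' 0.6 40
python3 -m handwheel '[{"tx":0.03,"ty":-0.06},{"tx":0.06,"ty":-0.12},{"tx":0.09,"ty":-0.18},{"tx":0.12,"ty":-0.25},{"tx":0.15,"ty":-0.31}]'
python3 -m handwheel '[{"tx":0.03,"ty":-0.06},{"tx":0.06,"ty":-0.12},{"tx":0.09,"ty":-0.18},{"tx":0.12,"ty":-0.25,"tz":-0.03},{"tx":0.145,"ty":-0.30,"tz":-0.05}]'
cat > b.py <<'E'
from h import *
import sys
np.set_printoptions(precision=4,suppress=True)
s=readout.read_state(); print(s['clock'],s['tool_pos'],s['eef_rot'],R.from_quat(s['eef_rot']).as_matrix()[:,1],s['force'],s['opening'])
p=shot('wrist'); save(p,sys.argv[1])
for t in sys.argv[2:]:
    for o in outline_of(p,t)[:2]:
        c,rgb=cloud(p,o['mask']); print(t,round(o['score'],2),np.round(o['bbox']),end=' ')
        if len(c):
            zt=np.percentile(c[:,2],97); q=c[c[:,2]>zt-.006]
            w=np.percentile(q,[1,99],0); print('med',np.median(c,0),'top',zt,w.mean(0)[:2],'size',(w[1]-w[0])[:2],np.median(rgb,0))
E
python3 b.py w1.png lid_pale
```

```text
1.4 [0.145  0.5046 0.2423] [0.1394 0.9902 0.     0.    ] [0.2761 0.9611 0.    ] [ 0.4952 -0.5509  0.0442] 0.08552100408111643
lid_pale 0.39 [117. 470.  60.  21.] med [0.4174 0.1364 0.0116] top 0.013198731657470056 [0.4233 0.1303] size [0.028  0.0885] [226. 216. 179.]schema error: expected keys tx, ty, tz, rx, ry, rz
schema error: expected keys tx, ty, tz, rx, ry, rz
schema error: expected keys tx, ty, tz, rx, ry, rz
```

```bash
python3 -m handwheel '[{"tx":0.03,"ty":-0.06,"tz":0,"rx":0,"ry":0,"rz":0.04},{"tx":0.06,"ty":-0.12,"tz":0,"rx":0,"ry":0,"rz":0.09},{"tx":0.09,"ty":-0.18,"tz":0,"rx":0,"ry":0,"rz":0.144},{"tx":0.12,"ty":-0.24,"tz":0,"rx":0,"ry":0,"rz":0.144},{"tx":0.15,"ty":-0.31,"tz":0,"rx":0,"ry":0,"rz":0.144}]' 0.6 40
python3 -m handwheel '[{"tx":0.03,"ty":-0.06,"tz":0,"rx":0,"ry":0,"rz":0},{"tx":0.06,"ty":-0.12,"tz":0,"rx":0,"ry":0,"rz":0},{"tx":0.09,"ty":-0.18,"tz":0,"rx":0,"ry":0,"rz":0},{"tx":0.12,"ty":-0.25,"tz":0,"rx":0,"ry":0,"rz":0},{"tx":0.15,"ty":-0.31,"tz":0,"rx":0,"ry":0,"rz":0}]'
python3 -m handwheel '[{"tx":0.03,"ty":-0.06,"tz":0,"rx":0,"ry":0,"rz":0},{"tx":0.06,"ty":-0.12,"tz":0,"rx":0,"ry":0,"rz":0},{"tx":0.09,"ty":-0.18,"tz":0,"rx":0,"ry":0,"rz":0},{"tx":0.12,"ty":-0.25,"tz":-0.03,"rx":0,"ry":0,"rz":0},{"tx":0.145,"ty":-0.30,"tz":-0.05,"rx":0,"ry":0,"rz":0}]'
python3 b.py w2.png lid_pale
```

```text
clock: 2.12
tool_pos: [0.2656, 0.2553, 0.2425]
eef_rot: [0.026, 1.0, 0.0, 0.001]
force: [0.2, 0.3, -0.9]
opening: 0.0511
gripper_force: 0.0
clock: 2.75
tool_pos: [0.3856, 0.0065, 0.2426]
eef_rot: [0.027, 1.0, 0.0, 0.001]
force: [0.9, 0.8, 0.4]
opening: 0.0514
gripper_force: 0.0
clock: 3.38
tool_pos: [0.5015, -0.2337, 0.2016]
eef_rot: [0.027, 1.0, -0.0, 0.0]
force: [0.1, 0.6, 0.2]
opening: 0.0511
gripper_force: 0.0
3.375 [ 0.5015 -0.2337  0.2016] [ 0.0274  0.9996 -0.0001  0.0001] [ 0.0548  0.9985 -0.0001] [0.0756 0.6156 0.223 ] 0.051124640229076035
lid_pale 0.98 [309. 220.  75.  71.] med [ 0.5002 -0.2439  0.0146] top 0.040606986975715846 [ 0.5028 -0.2445] size [0.019  0.0185] [217. 198. 162.]
```

View pics/w2.png

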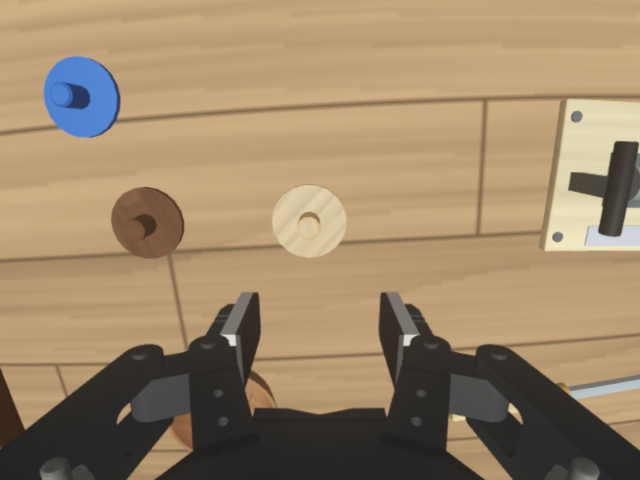

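```bash
python3 -m handwheel '[{"tx":0.002,"ty":-0.0122,"tz":-0.07,"rx":0,"ry":0,"rz":0},{"tx":0.002,"ty":-0.0122,"tz":-0.14,"rx":0,"ry":0,"rz":0},{"tx":0.002,"ty":-0.0122,"tz":-0.19,"rx":0,"ry":0,"rz":0},{"tx":0.002,"ty":-0.0122,"tz":-0.2138,"rx":0,"ry":0,"rz":0},{"tx":0.002,"ty":-0.0122,"tz":-0.2138,"rx":0,"ry":0,"rz":0}]'
python3 -m handwheel '[{"tx":0,"ty":0,"tz":0,"rx":0,"ry":0,"rz":0},{"tx":0,"ty":0,"tz":0,"rx":0,"ry":0,"rz":0},{"tx":0,"ty":0,"tz":0,"rx":0,"ry":0,"rz":0}]' 0 40
python3 b.py w3.png
```

```text
clock: 4.1
tool_pos: [0.5018, -0.2402, 0.0305]
eef_rot: [0.027, 1.0, 0.001, -0.001]
force: [0.6, 0.4, 0.2]
opening: 0.0511
gripper_force: 0.0
clock: 4.47
tool_pos: [0.5046, -0.2423, 0.0342]
eef_rot: [0.027, 1.0, -0.001, 0.002]
force: [-0.9, 0.9, 7.0]
opening: 0.0181
gripper_force: 39.6
4.475 [ 0.5046 -0.2423  0.0342] [ 0.0268  0.9996 -0.0013  0.0023] [ 0.0535  0.9986 -0.0024] [-0.858   0.8938  6.9835] 0.018141951622179086
```

```bash
python3 -m handwheel '[{"tx":0,"ty":0,"tz":0.03,"rx":0,"ry":0,"rz":0},{"tx":0,"ty":0,"tz":0.08,"rx":0,"ry":0,"rz":0},{"tx":0,"ty":0,"tz":0.13,"rx":0,"ry":0,"rz":0},{"tx":0,"ty":0,"tz":0.13,"rx":0,"ry":0,"rz":0}]'
python3 b.py w4.png lid_pale
```

```text
clock: 5.03
tool_pos: [0.5053, -0.2429, 0.1403]
eef_rot: [0.027, 1.0, -0.002, 0.004]
force: [0.6, -0.1, -0.9]
opening: 0.0178
gripper_force: 39.3
5.025 [ 0.5053 -0.2429  0.1403] [ 0.0268  0.9996 -0.0024  0.0041] [ 0.0537  0.9985 -0.0047] [ 0.5951 -0.126  -0.8689] 0.017840773568201178
lid_pale 0.78 [319. 288. 148. 138.] med [ 0.4944 -0.2438  0.1207] top 0.14680166221691895 [ 0.5034 -0.244 ] size [0.0184 0.0172] [217. 198. 159.]
```

View pics/w4.png

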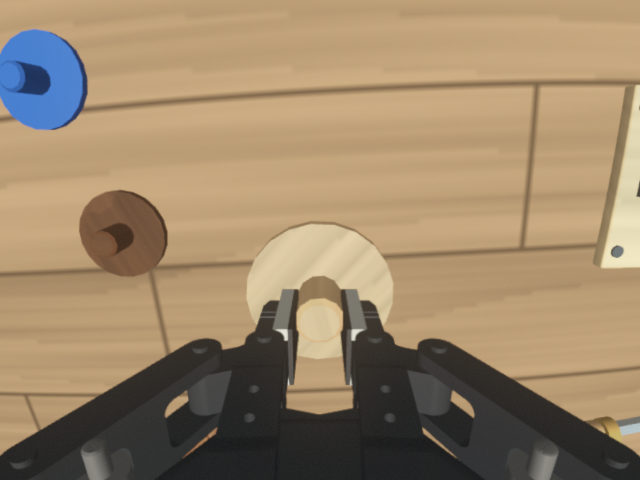

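```bash
cat > lid.py <<'E'
from h import *
np.set_printoptions(precision=4,suppress=True)
s=readout.read_state(); p=shot('wrist'); o=outline_of(p,'lid_pale')[0]
m=cv2.erode(o['mask'].astype('uint8'),np.ones((5,5)))>0
c,_=cloud(p,m); t=s['tool_pos']
q=c[abs(c[:,2]-np.median(c[:,2]))<.008]
for _ in range(4):
    A=np.c_[q[:,:2]-q[:,:2].mean(0),np.ones(len(q))]; k=np.linalg.lstsq(A,q[:,2],rcond=None)[0]; r=q[:,2]-A@k; q=q[abs(r)<.0025]
print('tool',t,'slope',k[:2],'plane at',q[:,:2].mean(0),k[2],'n',len(q),r.std())
zt=np.percentile(c[:,2],97); print('top',zt)
# outline ellipse -> rim circle centre
cn=max(cv2.findContours(o['mask'].astype('uint8'),0,2)[0],key=cv2.contourArea)[:,0,:]
W=onplane(p,cn,k[2]); 
from scipy.optimize import least_squares
W=W[W[:,0]<np.median(W[:,0])+.01]
f=least_squares(lambda x:np.hypot(*(W[:,:2]-x[:2]).T)-x[2],[t[0],t[1],.034],loss='soft_l1',f_scale=.001).x; print('circle',f,'rel tool',f[:2]-t[:2])
E
python3 lid.py
```

```text
tool [ 0.5028 -0.2413  0.1355] slope [-0.0045  0.002 ] plane at [ 0.4894 -0.2418] 0.11580047347460623 n 8115 0.0006058260641042366
top 0.14212811145106735
circle [ 0.4951 -0.2421  0.0294] rel tool [-0.0077 -0.0007]
```

```bash
python3 -m handwheel '[{"tx":0.01,"ty":0.03,"tz":0.04,"rx":0,"ry":0,"rz":0},{"tx":0.02,"ty":0.09,"tz":0.07,"rx":0,"ry":0,"rz":0},{"tx":0.03,"ty":0.16,"tz":0.07,"rx":0,"ry":0,"rz":0},{"tx":0.04,"ty":0.23,"tz":0.07,"rx":0,"ry":0,"rz":0},{"tx":0.05,"ty":0.30,"tz":0.07,"rx":0,"ry":0,"rz":0}]'
python3 -m handwheel '[{"tx":0,"ty":0.07,"tz":0,"rx":0,"ry":0,"rz":0},{"tx":0,"ty":0.14,"tz":0,"rx":0,"ry":0,"rz":0},{"tx":0,"ty":0.20,"tz":0,"rx":0,"ry":0,"rz":0},{"tx":0,"ty":0.24,"tz":0,"rx":0,"ry":0,"rz":0},{"tx":0,"ty":0.24,"tz":0,"rx":0,"ry":0,"rz":0}]'
python3 -m handwheel '[{"tx":0,"ty":0,"tz":0,"rx":0,"ry":0,"rz":0},{"tx":0,"ty":0,"tz":0,"rx":0,"ry":0,"rz":0}]'
python3 b.py w5.png box_pale lid_pale marker pointer
```

```text
clock: 5.85
tool_pos: [0.5417, 0.0006, 0.1892]
eef_rot: [0.027, 1.0, 0.0, -0.002]
force: [0.4, 0.3, -1.0]
opening: 0.0181
gripper_force: 39.3
clock: 6.48
tool_pos: [0.5411, 0.1929, 0.1888]
eef_rot: [0.025, 1.0, -0.0, -0.002]
force: [-0.4, 0.2, -1.8]
opening: 0.018
gripper_force: 39.3
clock: 6.72
tool_pos: [0.5424, 0.1896, 0.1906]
eef_rot: [0.028, 1.0, -0.0, -0.001]
force: [0.2, -0.1, -0.5]
opening: 0.0182
gripper_force: 39.3
6.725 [0.5424 0.1896 0.1906] [ 0.0276  0.9996 -0.0003 -0.0006] [ 0.0551  0.9985 -0.0007] [ 0.1903 -0.0598 -0.5196] 0.01820193450243228
box_pale 0.73 [322. 156.  91.  95.] med [0.4856 0.1938 0.0202] top 0.07320279245313774 [0.4847 0.1935] size [0.0625 0.0622] [200. 182. 148.]
lid_pale 0.78 [318. 289. 144. 138.] med [0.5315 0.1888 0.1711] top 0.19711191262517844 [0.5405 0.1885] size [0.0183 0.0175] [209. 190. 152.]
pointer 0.76 [144. 170. 274. 114.] med [0.4782 0.0074 0.0505] top 0.08846941123581178 [ 0.4745 -0.0092] size [0.0676 0.0142] [ 81. 110. 125.]
```

View pics/w5.png

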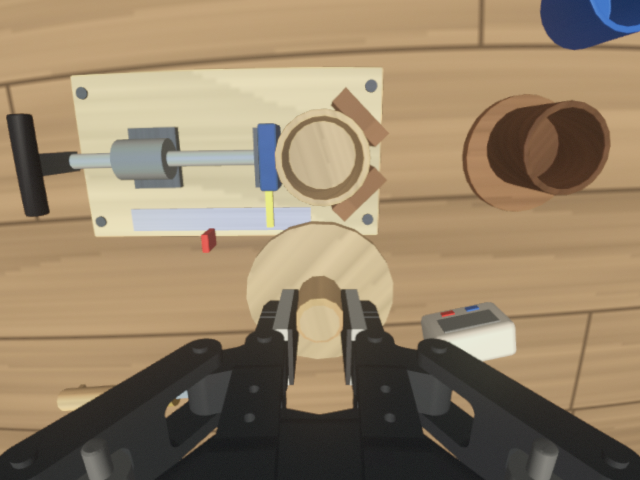

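```bash
cat > m.py <<'E'
from h import *
from scipy.optimize import least_squares
np.set_printoptions(precision=4,suppress=True)
s=readout.read_state(); p=shot('wrist'); t=s['tool_pos']; print(s['clock'],t)
m=outline_of(p,'box_pale')[0]['mask']; cb,_=cloud(p,cv2.dilate(m.astype('uint8'),np.ones((5,5)))>0)
q=cb[(cb[:,2]>.068)&(cb[:,2]<.078)]
# ring: midradius 30.5, residual outside 28..33
d=lambda x:np.hypot(*(q[:,:2]-x).T)
f=least_squares(lambda x:np.maximum(0,abs(d(x)-.0305)-.0022),[.4847,.1935]).x
print('box',f,'z',np.median(q[:,2]),np.percentile(d(f),[2,98]))
m=outline_of(p,'lid_pale')[0]['mask']; c,_=cloud(p,m); zr=np.median(c[:,2])
cn=max(cv2.findContours(m.astype('uint8'),0,1)[0],key=cv2.contourArea)[:,0,:].astype(float)
cn=cn[(cn[:,1]<285)]
W=onplane(p,cn,zr)
f2=least_squares(lambda x:np.hypot(*(W[:,:2]-x[:2]).T)-.034,[t[0],t[1]],loss='soft_l1',f_scale=.0007).x
print('lid',f2,'rel',f2-t[:2],'rim z',zr,'res',np.std(np.hypot(*(W[:,:2]-f2).T)-.034))
print('MOVE',(f-f2)/.8)
hsv=cv2.cvtColor(p['img'],cv2.COLOR_RGB2HSV); roi=np.zeros(m.shape,bool); roi[180:260,170:300]=True
for n,lo,hi in [('yellow',(24,120,120),(34,255,255)),('red',(0,170,80),(5,255,255)),('red2',(174,150,80),(180,255,255))]:
    k=(cv2.inRange(hsv,np.array(lo),np.array(hi))>0)&roi
    if k.sum()<5: continue
    v,u=np.nonzero(k); c,_=cloud(p,k); print(n,k.sum(),'uv',u.mean(),v.mean(),u.min(),u.max(),v.min(),v.max(),'med',np.median(c,0),np.percentile(c,[3,97],0).ravel())
    zt=np.percentile(c[:,2],97);q=c[c[:,2]>zt-.003];print('  top',q.mean(0),len(q),np.percentile(q,[2,98],0).ravel())
o=[x for x in outline_of(p,'handle')][0]; c,_=cloud(p,o['mask']); q=c[c[:,2]>.078]; mu=q.mean(0)
w,V=np.linalg.eigh(np.cov((q-mu)[:,:2].T)); print('handle',(q.max(0)+q.min(0))/2,mu,'axis',V[:,1],np.ptp((q-mu)[:,:2]@V,0))
E
python3 m.py
```

```text
6.975 [0.5428 0.1902 0.1914]
box [0.4849 0.1936] z 0.07218887872407997 [0.0276 0.0326]
lid [0.5411 0.1889] rel [-0.0017 -0.0013] rim z 0.17184741475575896 res 0.0004493052854679509
MOVE [-0.0702  0.0058]Traceback (most recent call last):
  File "m.py", line 24, in <module>
    o=[x for x in outline_of(p,'handle')][0]; c,_=cloud(p,o['mask']); q=c[c[:,2]>.078]; mu=q.mean(0)
      ~~~~~~~~~~~~~~~~~~~~~~~~~~~~~~~~~~~^^^
IndexError: list index out of range
```

```bash
python3 -m handwheel '[{"tx":-0.05,"ty":0.006,"tz":0,"rx":0,"ry":0,"rz":0},{"tx":-0.07,"ty":0.006,"tz":-0.03,"rx":0,"ry":0,"rz":0},{"tx":-0.07,"ty":0.006,"tz":-0.07,"rx":0,"ry":0,"rz":0},{"tx":-0.07,"ty":0.006,"tz":-0.095,"rx":0,"ry":0,"rz":0},{"tx":-0.07,"ty":0.006,"tz":-0.102,"rx":0,"ry":0,"rz":0}]'
python3 -m handwheel '[{"tx":0,"ty":0,"tz":0,"rx":0,"ry":0,"rz":0},{"tx":0,"ty":0,"tz":-0.004,"rx":0,"ry":0,"rz":0},{"tx":0,"ty":0,"tz":-0.008,"rx":0,"ry":0,"rz":0},{"tx":0,"ty":0,"tz":-0.012,"rx":0,"ry":0,"rz":0},{"tx":0,"ty":0,"tz":-0.015,"rx":0,"ry":0,"rz":0}]'
python3 -m handwheel '[{"tx":0,"ty":0,"tz":0,"rx":0,"ry":0,"rz":0},{"tx":0,"ty":0,"tz":0,"rx":0,"ry":0,"rz":0}]'
```

```text
clock: 7.8
tool_pos: [0.4853, 0.1953, 0.108]
eef_rot: [0.027, 1.0, -0.0, -0.002]
force: [0.1, 0.4, -0.9]
opening: 0.0183
gripper_force: 39.3
clock: 8.43
tool_pos: [0.4866, 0.1957, 0.0982]
eef_rot: [0.027, 1.0, 0.0, 0.0]
force: [-3.3, -0.2, 9.0]
opening: 0.0186
gripper_force: 40.3
clock: 8.68
tool_pos: [0.4866, 0.1956, 0.0982]
eef_rot: [0.027, 1.0, 0.0, 0.0]
force: [-1.1, 0.3, 3.5]
opening: 0.0181
gripper_force: 39.8
```

```bash
python3 -m handwheel '[{"tx":0,"ty":0,"tz":0,"rx":0,"ry":0,"rz":0},{"tx":0,"ty":0,"tz":0,"rx":0,"ry":0,"rz":0},{"tx":0,"ty":0,"tz":0.02,"rx":0,"ry":0,"rz":0},{"tx":0,"ty":0,"tz":0.07,"rx":0,"ry":0,"rz":0},{"tx":0,"ty":0,"tz":0.12,"rx":0,"ry":0,"rz":0}]' 0.45 40
python3 -m handwheel '[{"tx":0.06,"ty":-0.07,"tz":0.01,"rx":0,"ry":0,"rz":0},{"tx":0.06,"ty":-0.12,"tz":0.02,"rx":0,"ry":0,"rz":0},{"tx":0.06,"ty":-0.12,"tz":0.02,"rx":0,"ry":0,"rz":0},{"tx":0.06,"ty":-0.12,"tz":0.02,"rx":0,"ry":0,"rz":0}]'
cat > m2.py <<'E'
from h import *
import sys
np.set_printoptions(precision=4,suppress=True)
s=readout.read_state(); p=shot('wrist'); t=s['tool_pos']; print(s['clock'],t); save(p,sys.argv[1])
c,rgb=cloud(p,p['z_map']>0); hsv=cv2.cvtColor(rgb[None],cv2.COLOR_RGB2HSV)[0].astype(int); H,S,V=hsv.T
reg=(c[:,0]>.40)&(c[:,0]<.58)&(c[:,1]>-.06)&(c[:,1]<.24)
g=reg&(np.hypot(c[:,0]-.485,c[:,1]-.194)<.045)
if g.any():
    q=c[g]; k=q[q[:,2]>.096]; print('knob',len(k),k.mean(0),k[:,2].max()); r=q[abs(q[:,2]-.078)<.005]
    if len(r)>50:
        A=np.c_[r[:,:2]-r[:,:2].mean(0),np.ones(len(r))]; print('rim plane',np.linalg.lstsq(A,r[:,2],rcond=None)[0],'xy',np.percentile(r[:,:2],[1,99],0).mean(0),np.ptp(np.percentile(r[:,:2],[1,99],0),axis=0))
e=np.array([.0548,.9985])
for n,k in [('yellow',reg&(H>24)&(H<34)&(S>140)),('red',reg&((H<5)|(H>174))&(S>150)&(c[:,2]>.005)),('handle',reg&(c[:,2]>.075)&(c[:,2]<.095)&(c[:,1]<.12)&(V<90))]:
    if k.sum()<5: print(n,k.sum()); continue
    q=c[k]; lo,hi=np.percentile(q,[2,98],0); print(n,len(q),'mean',q.mean(0),'mid',(lo+hi)/2,'size',hi-lo)
    if n=='handle':
        w,E=np.linalg.eigh(np.cov((q-q.mean(0))[:,:2].T)); print('  axis',E[:,1])
    al=q[:,:2]@e; print('  along',np.percentile(al,[2,50,98]))
E
python3 m2.py w6.png
```

```text
clock: 9.3
tool_pos: [0.4865, 0.1956, 0.1954]
eef_rot: [0.027, 1.0, 0.0, 0.0]
force: [0.9, 0.5, -0.0]
opening: 0.0382
gripper_force: 0.0
clock: 9.8
tool_pos: [0.5347, 0.0997, 0.2104]
eef_rot: [0.027, 1.0, 0.0, 0.0]
force: [0.1, -0.4, 0.5]
opening: 0.0384
gripper_force: 0.0
9.8 [0.5347 0.0997 0.2104]
knob 780 [0.4851 0.1929 0.1036] 0.1064339728222958
rim plane [-0.0009  0.0059  0.0785] xy [0.4852 0.194 ] [0.0634 0.0644]
yellow 0
red 62 mean [0.551  0.0916 0.0365] mid [0.5493 0.0917 0.0366] size [0.0146 0.0048 0.0027]
  along [0.1195 0.1214 0.124 ]
handle 2138 mean [ 0.4737 -0.0089  0.0863] mid [ 0.4747 -0.0098  0.0848] size [0.0654 0.0144 0.009 ]
  axis [-0.9988  0.0485]
  along [0.0093 0.0176 0.0226]
```

View pics/w6.png

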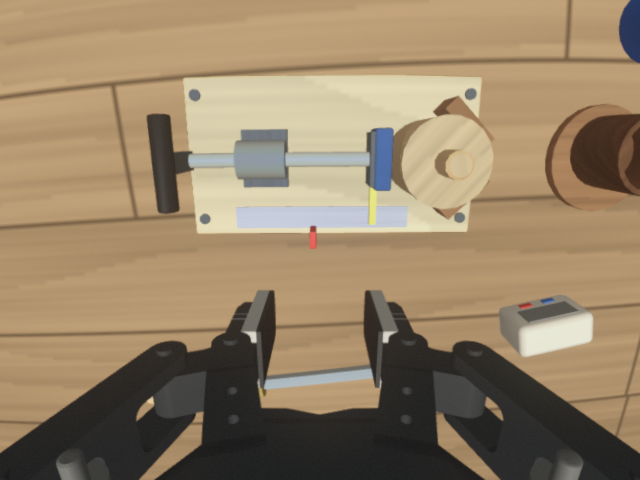

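```bash
cat > y.py <<'E'
from h import *
np.set_printoptions(precision=4,suppress=True)
def along(p,box,ybox=None,e=np.array([.0485,.9988])):
    hsv=cv2.cvtColor(p['img'],cv2.COLOR_RGB2HSV).astype(int); H,S,V=[hsv[:,:,i] for i in range(3)]
    roi=np.zeros(H.shape,bool); roi[box[1]:box[3],box[0]:box[2]]=True
    for n,k in [('yellow',roi&(H>24)&(H<36)&(S>130)),('red',roi&((H<6)|(H>172))&(S>150))]:
        if k.sum()<5: print(n,'none'); continue
        c,_=cloud(p,k); zt=np.percentile(c[:,2],95); q=c[c[:,2]>zt-.004]
        print(n,k.sum(),'mean',q.mean(0),'along',np.percentile(q[:,:2]@e,[2,50,98]),'mid',np.percentile(q[:,:2]@e,[2,98]).mean(),'x',np.percentile(q[:,0],[2,98]))
if __name__=='__main__':
    import sys
    p=shot('wrist'); print(p['img'][205,371:377]); along(p,list(map(int,sys.argv[1:5])))
E
python3 y.py 290 185 400 255; python3 - <<'E'
from h import *
import y
p=shot('top'); y.along(p,(225,222,310,255))
p=shot('scene'); y.along(p,(345,270,412,310))
E
```

```text
[[232 230 128]
 [231 230 128]
 [231 230 128]
 [231 229 130]
 [226 222 145]
 [218 210 164]]
yellow none
red 61 mean [0.5509 0.0925 0.0361] along [0.1166 0.1193 0.1211] mid 0.11881121746924066 x [0.5422 0.557 ]
yellow none
red none
yellow 7 mean [0.5212 0.1505 0.0236] along [0.1745 0.1755 0.1763] mid 0.1754040848036873 x [0.5132 0.53  ]
red 23 mean [0.5515 0.097  0.0339] along [0.1226 0.1238 0.1244] mid 0.12350832655564054 x [0.5485 0.5559]
```

```bash
sed -i 's/(H>24)&(H<36)&(S>130)/(H>26)\&(H<36)\&(S>95)/; s/(S>150)/(S>120)/' y.py
python3 y.py 290 185 400 255; python3 - <<'E'
from h import *
import y
p=shot('top'); y.along(p,(225,222,310,255))
p=shot('scene'); y.along(p,(345,270,412,310))
E
```

```text
[[231 230 128]
 [231 230 128]
 [232 230 128]
 [229 227 133]
 [223 218 155]
 [215 206 169]]
yellow 219 mean [0.5249 0.1464 0.0244] along [0.1694 0.1716 0.1742] mid 0.17180855671225442 x [0.5093 0.5405]
red 124 mean [0.5495 0.0918 0.0364] along [0.116  0.1187 0.1206] mid 0.11832465445723706 x [0.5421 0.5572]
yellow none
red none
yellow none
red 30 mean [0.5521 0.0966 0.0345] along [0.1212 0.1229 0.1256] mid 0.1234046130619494 x [0.5475 0.557 ]
```

```bash
python3 -m handwheel '[{"tx":-0.03,"ty":-0.06,"tz":0,"rx":0,"ry":0,"rz":0},{"tx":-0.06,"ty":-0.12,"tz":-0.01,"rx":0,"ry":0,"rz":0},{"tx":-0.075,"ty":-0.135,"tz":-0.06,"rx":0,"ry":0,"rz":0},{"tx":-0.075,"ty":-0.135,"tz":-0.1,"rx":0,"ry":0,"rz":0},{"tx":-0.075,"ty":-0.135,"tz":-0.1,"rx":0,"ry":0,"rz":0}]'
python3 m2.py w7.png; python3 y.py 290 185 560 300
```

```text
clock: 10.78
tool_pos: [0.4719, -0.0079, 0.1267]
eef_rot: [0.027, 1.0, 0.0, -0.003]
force: [0.7, -0.9, -0.9]
opening: 0.0383
gripper_force: 0.0
10.775 [ 0.4719 -0.0079  0.1267]
[[218 209 174]
 [219 209 175]
 [219 209 175]
 [218 209 175]
 [218 208 175]
 [219 209 175]]
yellow none
red nonem2.py:9: RuntimeWarning: Mean of empty slice.
  q=c[g]; k=q[q[:,2]>.096]; print('knob',len(k),k.mean(0),k[:,2].max()); r=q[abs(q[:,2]-.078)<.005]
  ret = um.true_divide(
Traceback (most recent call last):
  File "m2.py", line 9, in <module>
    q=c[g]; k=q[q[:,2]>.096]; print('knob',len(k),k.mean(0),k[:,2].max()); r=q[abs(q[:,2]-.078)<.005]
                                                            ~~~~~~~~~~^^
ValueError: zero-size array to reduction operation maximum which has no identity
```

View pics/w7.png

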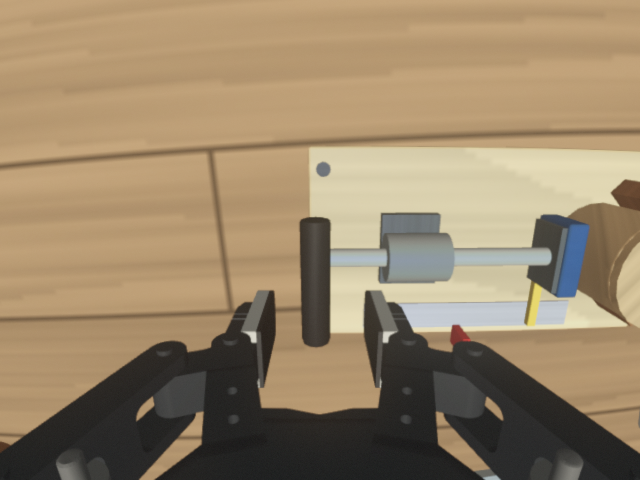

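```bash
python3 -m handwheel '[{"tx":0.002,"ty":0,"tz":-0.04,"rx":0,"ry":0,"rz":0},{"tx":0.002,"ty":0,"tz":-0.07,"rx":0,"ry":0,"rz":0},{"tx":0.002,"ty":0,"tz":-0.07,"rx":0,"ry":0,"rz":0},{"tx":0.002,"ty":0,"tz":-0.07,"rx":0,"ry":0,"rz":0}]'
python3 -m handwheel '[{"tx":0,"ty":0,"tz":0,"rx":0,"ry":0,"rz":0},{"tx":0,"ty":0,"tz":0,"rx":0,"ry":0,"rz":0},{"tx":0,"ty":0,"tz":0,"rx":0,"ry":0,"rz":0}]' 0 80
```

```text
clock: 11.38
tool_pos: [0.4778, -0.0084, 0.0759]
eef_rot: [0.027, 1.0, -0.0, 0.002]
force: [0.6, 0.5, 0.3]
opening: 0.0384
gripper_force: 0.0
clock: 11.75
tool_pos: [0.4777, -0.0103, 0.076]
eef_rot: [0.027, 1.0, -0.002, 0.002]
force: [-2.0, -5.0, 7.4]
opening: 0.0135
gripper_force: 78.1
```

```bash
python3 -m handwheel '[{"tx":0,"ty":0,"tz":0,"rx":0,"ry":0,"rz":0},{"tx":0,"ty":0,"tz":0,"rx":0,"ry":0,"rz":0},{"tx":0,"ty":-0.001,"tz":-0.006,"rx":0,"ry":0,"rz":0},{"tx":0,"ty":-0.001,"tz":-0.006,"rx":0,"ry":0,"rz":0}]' 0.45 80
python3 -m handwheel '[{"tx":0,"ty":0,"tz":0,"rx":0,"ry":0,"rz":0},{"tx":0,"ty":0,"tz":0,"rx":0,"ry":0,"rz":0},{"tx":0,"ty":0,"tz":0,"rx":0,"ry":0,"rz":0}]' 0 80
```

```text
clock: 12.25
tool_pos: [0.4754, -0.0089, 0.0679]
eef_rot: [0.027, 1.0, 0.0, -0.001]
force: [-0.0, -0.1, 0.7]
opening: 0.0385
gripper_force: 0.0
clock: 12.62
tool_pos: [0.476, -0.0102, 0.0689]
eef_rot: [0.027, 1.0, -0.001, -0.0]
force: [-0.8, -3.3, -0.9]
opening: 0.014
gripper_force: 77.9
```

```bash
python3 -m handwheel '[{"tx":-0.0006,"ty":-0.0125,"tz":0,"rx":0,"ry":0,"rz":0},{"tx":-0.0012,"ty":-0.025,"tz":0,"rx":0,"ry":0,"rz":0},{"tx":-0.0018,"ty":-0.0375,"tz":0,"rx":0,"ry":0,"rz":0},{"tx":-0.0024,"ty":-0.05,"tz":0,"rx":0,"ry":0,"rz":0},{"tx":-0.003,"ty":-0.06,"tz":0,"rx":0,"ry":0,"rz":0}]'
python3 -m handwheel '[{"tx":0,"ty":0,"tz":0,"rx":0,"ry":0,"rz":0},{"tx":0,"ty":0,"tz":0,"rx":0,"ry":0,"rz":0}]'
python3 - <<'E'
from h import *
import y
s=readout.read_state(); print(s['tool_pos'],s['force'],s['opening'])
p=shot('wrist'); save(p,'w8.png'); y.along(p,(440,180,640,420))
p=shot('scene'); save(p,'s8.png',(330,240,450,330,5)); y.along(p,(345,262,412,310))
p=shot('top'); save(p,'t8.png',(200,215,320,305,5))
E
```

```text
clock: 13.25
tool_pos: [0.4738, -0.0534, 0.0688]
eef_rot: [0.026, 1.0, 0.005, 0.0]
force: [-0.2, 10.3, 2.3]
opening: 0.0137
gripper_force: 78.3
clock: 13.5
tool_pos: [0.4739, -0.0535, 0.0688]
eef_rot: [0.026, 1.0, 0.005, 0.0]
force: [0.3, 9.1, 1.3]
opening: 0.0141
gripper_force: 78.2
[ 0.4739 -0.0535  0.0688] [0.2531 9.0595 1.3379] 0.014089518594372404
yellow none
red 917 mean [0.5489 0.0903 0.0357] along [0.1144 0.1165 0.1202] mid 0.11729155410826869 x [0.5419 0.5571]
yellow none
red 30 mean [0.552  0.0965 0.0343] along [0.1212 0.1234 0.1244] mid 0.1227910035643211 x [0.5462 0.558 ]
```

View pics/w8.png

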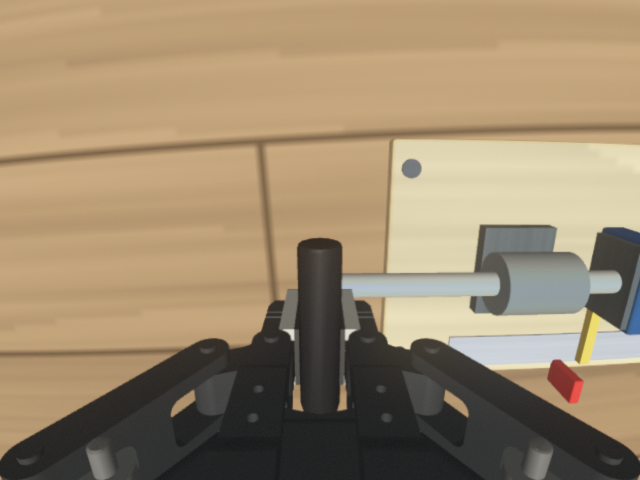

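View pics/t8.png

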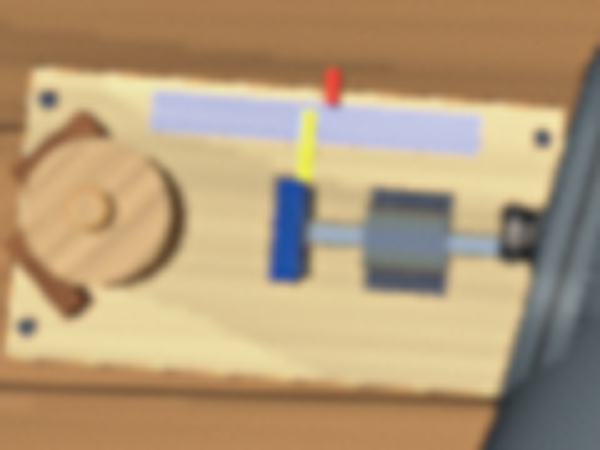

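```bash
sed -i 's/(H>26)&(H<36)&(S>95)/(H>21)\&(H<36)\&(S>105)/' y.py
cat > z.py <<'E'
from h import *
import y
s=readout.read_state(); print(s['clock'],s['tool_pos'],s['force'])
p=shot('wrist'); y.along(p,(540,300,640,420))
p=shot('scene'); y.along(p,(345,262,392,310))
p=shot('top'); y.along(p,(250,222,290,252))
E
python3 z.py
```

```text
13.65 [ 0.4739 -0.0534  0.0688] [0.8216 8.4856 0.5137]
yellow 722 mean [0.5219 0.1023 0.0241] along [0.1248 0.127  0.1314] mid 0.12809090047073426 x [0.506  0.5385]
red 915 mean [0.5489 0.0904 0.0358] along [0.1144 0.1164 0.1204] mid 0.11736139178949158 x [0.5418 0.5567]
yellow 39 mean [0.5206 0.1074 0.0232] along [0.1293 0.1324 0.1351] mid 0.13222824206333764 x [0.5055 0.5364]
red 30 mean [0.5525 0.0963 0.0339] along [0.121  0.1231 0.1242] mid 0.12259036452522022 x [0.547  0.5577]
yellow 38 mean [0.5176 0.1044 0.0257] along [0.1271 0.1294 0.1325] mid 0.12979218552108987 x [0.5064 0.5321]
red 16 mean [0.5499 0.0928 0.0352] along [0.1177 0.1194 0.1208] mid 0.11926333509855189 x [0.5441 0.556 ]
```

```bash
python3 -m handwheel '[{"tx":-0.0003,"ty":-0.007,"tz":0,"rx":0,"ry":0,"rz":0},{"tx":-0.0006,"ty":-0.013,"tz":0,"rx":0,"ry":0,"rz":0},{"tx":-0.0006,"ty":-0.013,"tz":0,"rx":0,"ry":0,"rz":0},{"tx":-0.0006,"ty":-0.013,"tz":0,"rx":0,"ry":0,"rz":0}]' 0 100
python3 z.py; python3 -c "
from h import *
p=shot('top'); save(p,'t9.png',(220,215,300,275,10))"
```

```text
clock: 14.3
tool_pos: [0.4734, -0.0633, 0.0689]
eef_rot: [0.026, 1.0, 0.005, 0.0]
force: [0.1, 10.0, 2.6]
opening: 0.0137
gripper_force: 97.4
14.3 [ 0.4734 -0.0633  0.0689] [0.1287 9.9644 2.5512]
yellow 697 mean [0.5218 0.0925 0.0242] along [0.1149 0.1174 0.1216] mid 0.11824499814466094 x [0.506  0.5382]
red 926 mean [0.5489 0.0904 0.0357] along [0.1143 0.1166 0.1203] mid 0.11734781112054153 x [0.5418 0.5572]
yellow 38 mean [0.5202 0.0975 0.0227] along [0.1197 0.1229 0.1258] mid 0.12271988388467964 x [0.5049 0.5375]
red 30 mean [0.5526 0.0968 0.0344] along [0.1224 0.1234 0.1246] mid 0.12351848736176607 x [0.5473 0.5576]
yellow 40 mean [0.5208 0.0942 0.0245] along [0.1173 0.1193 0.1226] mid 0.11996846933927219 x [0.5075 0.535 ]
red 16 mean [0.55   0.0914 0.0377] along [0.1175 0.118  0.1185] mid 0.11797207859476783 x [0.5443 0.5555]
```

View pics/t9.png

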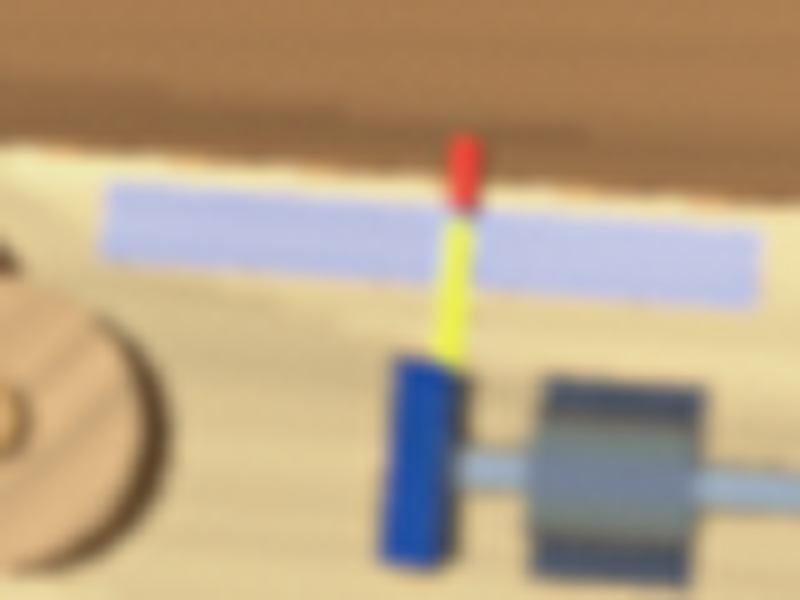

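```bash
python3 -m handwheel '[{"tx":0,"ty":-0.0006,"tz":0,"rx":0,"ry":0,"rz":0},{"tx":0,"ty":-0.0006,"tz":0,"rx":0,"ry":0,"rz":0},{"tx":0,"ty":-0.0006,"tz":0,"rx":0,"ry":0,"rz":0}]'
python3 z.py; python3 -c "
from station import sign_off
print(sign_off())"
```

```text
clock: 14.88
tool_pos: [0.4734, -0.0635, 0.0689]
eef_rot: [0.026, 1.0, 0.006, 0.0]
force: [-0.1, 11.5, 2.7]
opening: 0.0134
gripper_force: 97.5
14.875 [ 0.4734 -0.0635  0.0689] [-0.1195 11.5452  2.7461]
yellow 697 mean [0.5216 0.0923 0.0242] along [0.1145 0.1171 0.1215] mid 0.11800571438749999 x [0.5057 0.5382]
red 916 mean [0.549  0.0904 0.0356] along [0.1144 0.1163 0.1206] mid 0.11748689658206335 x [0.5421 0.5572]
yellow 37 mean [0.521  0.0976 0.023 ] along [0.1193 0.1228 0.1253] mid 0.12228155838321378 x [0.5063 0.5373]
red 30 mean [0.5519 0.0963 0.0334] along [0.1208 0.1227 0.125 ] mid 0.12286058242458217 x [0.5461 0.5569]
yellow 36 mean [0.5197 0.094  0.0255] along [0.117  0.1183 0.1224] mid 0.11966613099159354 x [0.5073 0.5356]
red 17 mean [0.5505 0.0923 0.0351] along [0.1163 0.1187 0.1209] mid 0.11860582911884512 x [0.5423 0.556 ]
the job is handed in; nothing more can be done
None
```

The pale lid is fully seated on the pale box in the clamp and released, and the gripper is holding the jaw open with the yellow pointer within about 1 mm of the red marker; the job was handed in after about 15 s of robot time.

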